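# Fetch the mounted specimen from behind the suspension bottles

### The job

First clear the three bottles out of the way by standing all of them upright in the round drip tray, without disturbing the specimen. Then, with the bottles still in the tray, take the black specimen from the caddy and seat it, copper face up, on the floor of the stage's cup; after that put every bottle back upright on the middle of the pad of its own colour. Never tip a bottle over, and leave the glass jar where it is.

Things in the scene. Friction and masses are not known exactly. Their poses are not given: they have to be found in the camera images.
- bottle_red: loose red-capped bottle (solid, closed; about 140 g): white round body 36 mm across and 70 mm high with a red label band, sloping shoulder from 70 to 78 mm, then an upright red round cap 26 mm across from 78 mm to the top at 108 mm; the cap is the easy grip from above. Origin: centre of the underside, z up. At the start it stands on the pad of its own colour.
- bottle_blue: loose blue-capped bottle (solid, closed; about 140 g): white round body 36 mm across and 70 mm high with a blue label band, sloping shoulder from 70 to 78 mm, then an upright blue round cap 26 mm across from 78 mm to the top at 108 mm; the cap is the easy grip from above. Origin: centre of the underside, z up. At the start it stands on the pad of its own colour.
- bottle_yellow: loose yellow-capped bottle (solid, closed; about 140 g): white round body 36 mm across and 70 mm high with a yellow label band, sloping shoulder from 70 to 78 mm, then an upright yellow round cap 26 mm across from 78 mm to the top at 108 mm; the cap is the easy grip from above. Origin: centre of the underside, z up. At the start it stands on the pad of its own colour.
- pad_red: red round pad, 56 mm across, 4 mm thick, home of the red bottle, fixed on the storage caddy's white plate (8 mm thick; rims 18 mm above the table at its back and sides). Origin: centre of the underside, 8 mm above the table; its flat top is 4 mm above the origin. The pads lie in front of and beside the specimen, 50 to 65 mm from it; which colour is where varies.
- pad_blue: blue round pad, 56 mm across, 4 mm thick, home of the blue bottle, fixed on the storage caddy's white plate (8 mm thick; rims 18 mm above the table at its back and sides). Origin: centre of the underside, 8 mm above the table; its flat top is 4 mm above the origin. The pads lie in front of and beside the specimen, 50 to 65 mm from it; which colour is where varies.
- pad_yellow: yellow round pad, 56 mm across, 4 mm thick, home of the yellow bottle, fixed on the storage caddy's white plate (8 mm thick; rims 18 mm above the table at its back and sides). Origin: centre of the underside, 8 mm above the table; its flat top is 4 mm above the origin. The pads lie in front of and beside the specimen, 50 to 65 mm from it; which colour is where varies.
- specimen: loose mounted specimen: upright black resin puck, 30 mm across and 28 mm high (about 45 g), with a copper-coloured disc in its top face. Origin: centre of the underside, z up through the copper face. At the start it stands on the caddy plate (8 mm above the table) in the midst of the three bottles, which are taller and leave no room for the gripper.
- drip_tray: round open steel drip tray, fixed, the side area: inner diameter 170 mm at the flat floor, rim 14 mm above the table, 180 mm across outside. Origin: centre of the underside on the table; its floor is 4 mm above the origin. Three bottles stand in it comfortably in a triangle, each 43 mm from the centre.
- stage: specimen stage, fixed: grey base 110 mm square with a black plate and, at its centre on top, a round aluminium cup for the specimen. Origin: centre of the underside on the table, z up. The cup's inner diameter is 46 mm, its flat floor is 30 mm above the origin, its rim 40 mm above the origin (10 mm deep), its wall 4 mm thick.
- jar: bystander: empty open green glass jar, 60 mm across and 60 mm high, standing beyond the caddy. Origin: centre of the underside. To be left alone.

How it is judged:
By the outcome, as a careful person would: the job done as asked, in the order asked, and still so for the second after the job is handed in, with the robot touching nothing.
It also fails if it takes over 136 s, if anything falls off the work surface, if the arm or the gripper's body presses on something with over 40 N, if the wrist force passes 120 N, or if a joint passes its speed limit or range.

### The arm

A 6-joint arm with a two-finger parallel gripper is mounted at the origin on the work surface. World frame = base frame: x ahead of the robot, y to its left, z up, the work surface at z = 0. Lengths are in m, angles in rad, forces in N, time in s.
With the tool pointing down it reaches from about 0.3 to 0.75 m from the base axis. Payload 8.5 kg.
Tool frame: the origin (TCP) lies at the very end of the fingers, on their centre line; the grasp point (between the pads) lies 19 mm behind it; z points along the fingers, y is the line along which they close (so a half turn about z gives the same grasp; the last joint's range is limited). The gripper opens to 88 mm and grips with 3 to 60 N. Pads are 18 mm wide; open, the fingers measure 123 mm over their backs; the gripper's body (75 mm by 187 mm) begins 45 mm behind the grasp point.
Start: joints at [-1.496, 0.381, 1.297, -0, 1.464, -0.215], TCP at [0.157, -0.527, 0.239] pointing down, gripper open.
Joint ranges: [-3.11, 3.11], [-0.89, 2.33], [0.22, 2.48], [-1.42, 4.56], [0.17, 2.85], [-2.88, 2.88]. Speed limits (rad/s): [2.39, 2.39, 3.14, 3.14, 3.14, 3.14].

### API

Orientations are given as a unit quaternion [x, y, z, w].
In Python, from rig import ctrl gives the robot as it stands.
- The arm moves only by the tool send_rows, never from a script. Its argument "series" is one flat list of numbers, 7 for each row, row after row: the shift along the tool's x, y, z in units of 1 m (1.0 is 1 m), then the turn, a rotation vector about the tool's x, y, z in units of 180 degrees (1.0 is 180 degrees), then the finger opening in mm, from 0 to 88.1. A call has 1 to 10 rows; each row shifts and turns the commanded pose from where the row before left it, along the tool's axes as they then stand; what a row does not reach is not made up. A row lasts 1/8 s, in which the tool goes at most 62.5 mm and 10.7 degrees, less where a joint would pass 70% of its speed; a pose out of reach is approached as far as the arm can. A call with a number of a shift or a turn outside -1 to 1 is refused whole. A call with a gripper value outside its range is refused whole. The fingers move at their own pace and stop on an object; "squeeze" is the grip in N (left out, the last holds). Time passes only in rows, so rows that do not move let the fingers close. It gives the time, the measured TCP pose, the force, the opening and the grip force at its end, in the units of the state.
- ctrl.sense(): the state, without advancing time (a new reading comes with each control period).
- ctrl.snapshot(name): name is "side" or "top" or "wrist"; returns a dict with "pixels" (384x512x3 uint8, blue, green, red), "fov_y" (degrees; the focal length in pixels is half the picture's height over the tangent of half this angle, whatever the lens; pixels are square), "cx", "cy" (the principal point, pixels), "D" ([k1, k2, p1, p2, k3] as OpenCV has them; the pictures are not rectified), "cam_to_world" (4x4, takes a point from camera to world coordinates). Camera axes: x right, y down, z forward; pixel columns grow to the right and rows downward; lengths in m; the calibration is good to about 2 mm. A picture is of the moment at which its call begins. There is no depth.
- ctrl.sign_off(): hands the job in; it is judged then, once.
Trained networks look in the newest picture that a camera, given by its name, has taken for a name from the list of things; names that differ only in an ending like _2 or _b are one class to them, and where a whole thing is asked for, a point or a joint stands for the part that bears it (a point fixed in the world has none). Each returns a list of dicts, best first, with "conf" (0 to 1); they miss things now and then, are a little off and sometimes report something else, mostly with a low value. They report only what shows in the picture. A call takes as long as a camera call.
- ctrl.regions_of(target, camera): "region" (384x512 bool, what is visible of it) and "location" ([column, row] in pixels, amid what is visible of it).
The state is a dict: "t": time; "joint_positions": joint angles; "dq": joint speeds; "joint_torque": joint torques, N m; "position": TCP position; "eef_rot": TCP orientation; "ft_force": force on the tool from outside, world axes, zero at the start; "wrist_torque": the same for the moment, N m; "opening": finger opening in m; "finger_force": force on a finger pad.
Only numpy, scipy, OpenCV 4.12 (cv2) and the standard library are available. Lean on these libraries where they do the work, as an engineer would, in place of code of your own. Each camera call takes 0.05 s, during which the arm holds its last target. There are 200 camera calls.

## Working session

There is one attempt and no reset: what is moved stays moved. The work goes in short steps, Python scripts to look and compute and a tool call to move; the robot and the scene stay as the last step left them, time stands still between calls to the robot, and variables do not carry over. Pictures are saved under pics/ and viewed, at most 14 in all, crops included, and the job is handed in when it is done.

Besides the shell and the picture viewer there is one more tool, called after ">>>" as a command line: name --argument value ..., lists and objects as JSON in quotes. send_rows: Moves the arm, as the interface text tells. Shifts and turns lie within -1 to 1; 1 stands for 1 m of shift or 180 degrees of turn. Its arguments: {"type":"object","properties":{"series":{"type":"array","items":{"type":"number"}},"squeeze":{"type":"number"}},"required":["series"]}

```bash
mkdir -p pics; cat > h.py <<'E'
import numpy as np, cv2
from rig import ctrl
def snap(n):
    return ctrl.snapshot(n)
def K(s):
    h,w=s["pixels"].shape[:2]; f=h/2/np.tan(np.radians(s["fov_y"])/2)
    return np.array([[f,0,s["cx"]],[0,f,s["cy"]],[0,0,1.]])
def px2w(s,uv,z):
    p=cv2.undistortPoints(np.array([[uv]],float),K(s),np.array(s["D"],float))[0,0]
    T=np.array(s["cam_to_world"]); d=T[:3,:3]@np.array([p[0],p[1],1]); o=T[:3,3]
    return o+d*(z-o[2])/d[2]
def w2px(s,P):
    T=np.linalg.inv(np.array(s["cam_to_world"])); r=cv2.Rodrigues(T[:3,:3])[0]
    return cv2.projectPoints(np.array(P,float).reshape(-1,1,3),r,T[:3,3],K(s),np.array(s["D"],float))[0][:,0]
E
python3 - <<'E'
from h import *
print(ctrl.sense())
ims=[]
for n in ["side","top","wrist"]:
    s=snap(n); cv2.imwrite(f"pics/{n}0.png",s["pixels"]); print(n,np.round(s["cam_to_world"],3).tolist(),s["fov_y"],s["D"])
    for t in ["bottle_red","bottle_blue","bottle_yellow","pad_red","pad_blue","pad_yellow","specimen","drip_tray","stage","jar"]:
        for d in ctrl.regions_of(t,n)[:2]:
            print(t,round(d["conf"],2),np.round(d["location"],1),d["region"].sum())
E
```

```text
{'t': 0.0, 'joint_positions': array([-1.49629083e+00,  3.81189387e-01,  1.29824095e+00, -4.79525584e-06,
        1.46358599e+00, -2.15264498e-01]), 'dq': array([ 4.19383980e-04, -1.28559464e-03,  7.21146492e-04, -4.32341161e-04,
       -8.92990471e-04,  5.75421228e-05]), 'joint_torque': array([ 2.15925531e-03, -4.37924981e+01, -2.24555844e+01,  7.14876526e-02,
        3.53242247e-02, -1.18032422e-04]), 'position': array([ 0.15714701, -0.52678719,  0.238148  ]), 'eef_rot': array([ 9.89522228e-01,  1.44378853e-01,  4.76797533e-05, -7.10244483e-04]), 'ft_force': array([-0.06717354,  0.47435111,  0.68550805]), 'wrist_torque': array([-0.01053058, -0.01168479, -0.02148632]), 'finger_force': 0.0, 'opening': 0.08821812757238105}
side [[0.912, -0.257, 0.321, 0.358], [-0.411, -0.58, 0.704, -0.659], [0.005, -0.773, -0.634, 0.641], [0.0, 0.0, 0.0, 1.0]] 56.29240212140905 [0.01989063 0.         0.         0.         0.        ]
bottle_red 0.86 [219.2 205.4] 525
bottle_blue 0.59 [226. 187.] 411
bottle_yellow 0.65 [250.8 209.2] 567
pad_yellow 0.49 [247.  228.7] 114
specimen 0.45 [221.4 313.9] 3306

[... 240 characters left out ...]
 53.734831633997416 [-0.07021709  0.          0.          0.          0.        ]
bottle_red 0.62 [277.  231.7] 205
bottle_blue 0.61 [255.5 211.3] 183
bottle_yellow 0.5 [302.7 203.7] 237
pad_red 0.48 [278.5 222.1] 117
pad_red 0.19 [211.  127.6] 544
pad_blue 0.67 [248.8 202.8] 103
pad_yellow 0.46 [288.4 206. ] 95
pad_yellow 0.37 [144.4 239.1] 4106
specimen 0.34 [253.  211.2] 180
drip_tray 0.9 [147.1 238.6] 4023
stage 0.86 [376.1 266.3] 2172
stage 0.67 [211.  128.3] 537
jar 0.62 [208.5 129. ] 540
wrist [[0.286, -0.919, -0.271, 0.228], [-0.958, -0.274, -0.082, -0.505], [0.001, 0.283, -0.959, 0.384], [0.0, 0.0, 0.0, 1.0]] 64.78851506534589 [0.01168952 0.         0.         0.         0.        ]
```

View pics/top0.png

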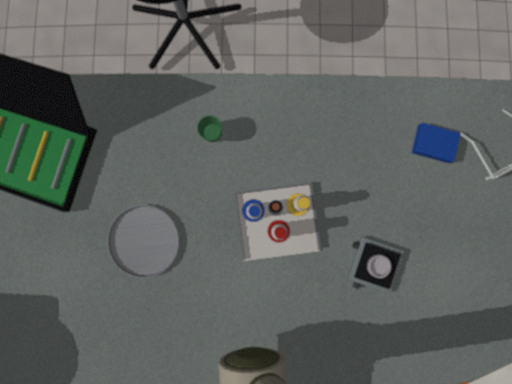

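View pics/side0.png

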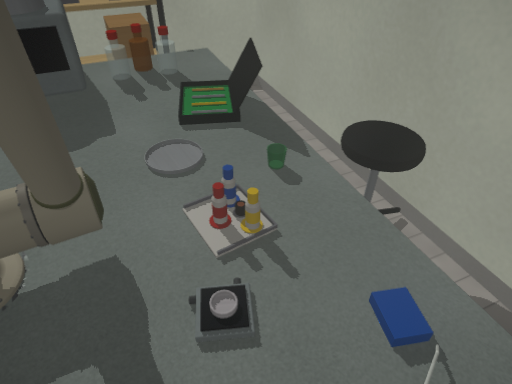

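Top view: caddy about (278,222), with blue cap (254,210), yellow (300,204), red (279,231), specimen between them at (276,207). The tray is at (147,240), the stage cup at (379,266) and the jar at (210,128).

```bash
python3 - <<'E'
from h import *
s=snap("top")
for n,uv,z in [("blue",(254,210),.12),("yel",(300,204),.12),("red",(279,231),.12),("spec",(276,207),.036),("tray",(147,240),.007),("cup",(379,266),.04),("jar",(210,128),.05)]:
    print(n,np.round(px2w(s,uv,z),4))
T=np.array(snap("wrist")["cam_to_world"]); st=ctrl.sense()
from scipy.spatial.transform import Rotation as R
Rt=R.from_quat(st["eef_rot"]).as_matrix()
print("cam in tool",np.round(Rt.T@(T[:3,3]-st["position"]),3),np.round(Rt.T@T[:3,:3],3)); print(np.round(Rt,3))
i=cv2.resize(s["pixels"][180:290,90:410],None,fx=2.5,fy=2.5,interpolation=3)
E
```

```text
blue [0.6018 0.0206 0.12  ]
yel [ 0.6163 -0.0786  0.12  ]
red [ 0.5574 -0.034   0.12  ]
spec [ 0.61  -0.031  0.036]
tray [0.5237 0.2852 0.007 ]
cup [ 0.4737 -0.2768  0.04  ]
jar [0.7954 0.1289 0.05  ]
cam in tool [ 0.074 -0.001 -0.146] [[ 0.    -0.959 -0.283]
 [ 1.     0.     0.001]
 [-0.001 -0.283  0.959]]
[[ 0.958  0.286 -0.   ]
 [ 0.286 -0.958  0.   ]
 [-0.    -0.    -1.   ]]
```

>>> send_rows --series '[0,0,0,0,0,0.0461,88,0,0,0,0,0,0.0461,88,0.02,-0.02,0,0,0,0,88,0.03,-0.038,0,0,0,0,88,0.03,-0.038,0,0,0,0,88,0.03,-0.038,0,0,0,0,88,0.03,-0.038,0,0,0,0,88,0.03,-0.038,0,0,0,0,88,0.03,-0.038,0,0,0,0,88,0.03,-0.038,0,0,0,0,88]'

```text
t: 3.0
position: [0.3879, -0.2397, 0.2389]
eef_rot: [1.0, -0.0, 0.0, 0.0]
ft_force: [-0.2, -0.9, -0.2]
opening: 0.0884
finger_force: 0.0
```

>>> send_rows --series '[0.03,-0.038,0,0,0,0,88,0.03,-0.038,0,0,0,0,88,0.03,-0.038,0,0,0,0,88,0.03,-0.038,0,0,0,0,88,0.03,-0.038,0,0,0,0,88,0.01,-0.015,0,0,0,0,60,0,0,0,0,0,0,45,0,0,0,0,0,0,45]'

```text
t: 4.0
position: [0.5465, -0.037, 0.2388]
eef_rot: [1.0, -0.0, -0.0, 0.0]
ft_force: [0.7, -0.8, 0.7]
opening: 0.0598
finger_force: 0.0
```

```bash
cat >> h.py <<'E'
def find(n,spec,show=None):
    "spec: list of (name,z); prints conf, world xy of region mean, and pixel"
    s=snap(n)
    if show: cv2.imwrite(f"pics/{show}.png",s["pixels"])
    for t,z in spec:
        for d in ctrl.regions_of(t,n)[:2]:
            v,u=np.nonzero(d["region"])
            print(t,round(d["conf"],2),"loc",np.round(d["location"],1),"n",len(u),"bbox",u.min(),u.max(),v.min(),v.max(),"xy",np.round(px2w(s,d["location"],z)[:2],4))
    return s
E
python3 - <<'E'
from h import *
s=find("wrist",[("bottle_red",.1),("bottle_blue",.1),("bottle_yellow",.1),("pad_red",.012),("pad_blue",.012),("pad_yellow",.012),("specimen",.036)],"w1")
st=ctrl.sense();print(st["position"],st["eef_rot"],st["opening"],st["t"])
E
```

```text
bottle_red 0.68 loc [256.2 169.5] n 1325 bbox 242 275 145 192 xy [ 0.5593 -0.0339]
bottle_blue 0.95 loc [201.4 123.8] n 1421 bbox 177 225 105 141 xy [0.602  0.0162]
bottle_yellow 0.71 loc [309.8 106.5] n 1419 bbox 286 332 83 122 xy [ 0.6172 -0.0825]
pad_red 0.92 loc [267.8 147.7] n 533 bbox 238 282 137 171 xy [ 0.5677 -0.0476]
pad_blue 0.82 loc [219.4 106.4] n 634 bbox 187 230 95 141 xy [0.6165 0.01  ]
pad_yellow 0.55 loc [286.4 111. ] n 691 bbox 276 313 80 128 xy [ 0.6112 -0.0694]
specimen 0.74 loc [311.9 104.2] n 1407 bbox 286 333 84 122 xy [ 0.6189 -0.0952]
specimen 0.63 loc [252.  109.8] n 564 bbox 240 265 97 124 xy [ 0.6131 -0.029 ]
[ 0.5469947  -0.03629657  0.23883299] [ 9.99999985e-01 -1.59018780e-04  6.30449076e-05  2.59574414e-05] 0.04455504672430556 4.4
```

View pics/w1.png

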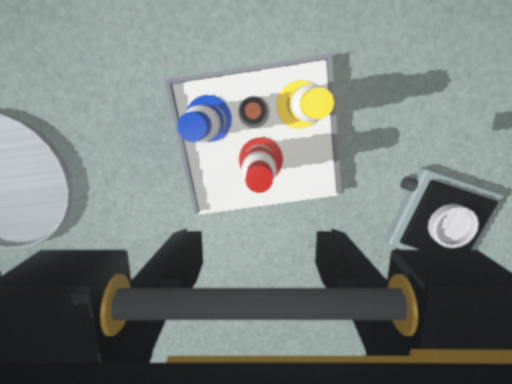

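Wrist view: caps are red (259,177), blue (195,125) and yellow (317,103), the specimen is at (253,111), and the tray and stage cup show at the sides. I'll refine the cap centres by fitting the cap silhouette.

```bash
cat >> h.py <<'E'
RNG={"red":[(0,8),(172,180)],"blue":[(105,130)],"yellow":[(20,35)]}
def comps(s,col,minS=120,minV=60):
    hsv=cv2.cvtColor(s["pixels"],cv2.COLOR_BGR2HSV); m=np.zeros(hsv.shape[:2],np.uint8)
    for a,b in RNG[col]: m|=cv2.inRange(hsv,(a,minS,minV),(b,255,255))
    n,l,st,c=cv2.connectedComponentsWithStats(m)
    return l,[(st[i],c[i],i) for i in range(1,n) if st[i][4]>60]
def hullpx(s,xy,discs):
    a=np.linspace(0,2*np.pi,60); P=np.vstack([np.c_[xy[0]+r*np.cos(a),xy[1]+r*np.sin(a),0*a+z] for r,z in discs])
    return cv2.convexHull(w2px(s,P).astype(np.float32))
def fit(s,uv,discs):
    "xy such that the hull of the discs has its centroid at uv"
    xy=px2w(s,uv,np.mean([z for r,z in discs]))[:2]
    for _ in range(8):
        M=cv2.moments(hullpx(s,xy,discs)); c=np.array([M["m10"],M["m01"]])/M["m00"]
        z=discs[0][1]; xy=xy+px2w(s,uv,z)[:2]-px2w(s,c,z)[:2]
    return xy,M["m00"]
def caps(s,base=.012,near=None):
    for col in RNG:
        l,cs=comps(s,col)
        for st,c,i in cs:
            xy,A=fit(s,c,[(.013,base+.108),(.013,base+.078)])
            print(col,np.round(c,1),"n",st[4],"model",round(A),"xy",np.round(xy,4))
E
python3 - <<'E'
from h import *
s=snap("wrist"); caps(s); print("top"); caps(snap("top")); print('side'); caps(snap("side"))
s2=find("wrist",[("drip_tray",.007),("stage",.03)])
hsv=cv2.cvtColor(s["pixels"],cv2.COLOR_BGR2HSV);print(hsv[178,259],hsv[125,195],hsv[103,317])
E
```

```text
red [263.4 150.5] n 486 model 767 xy [ 0.5796 -0.0398]
red [259.7 177.3] n 647 model 784 xy [ 0.5542 -0.0365]
blue [214.8 109.9] n 478 model 850 xy [0.6149 0.0026]
blue [193.8 126.3] n 731 model 889 xy [0.6008 0.022 ]
yellow [290.2 105.8] n 675 model 822 xy [ 0.6183 -0.0625]
yellow [317.9 103.4] n 807 model 913 xy [ 0.6202 -0.0868]
yellow [141.3 305.5] n 735 model 902 xy [0.4125 0.0901]
yellow [376.2 305.5] n 726 model 901 xy [ 0.4123 -0.1614]
yellow [349.  357.3] n 3098 model 851 xy [ 0.3433 -0.138 ]
top
blue [435.9 142.4] n 1357 model 178 xy [ 0.7587 -0.3852]
blue [248.8 206.9] n 91 model 114 xy [0.6084 0.0319]
blue [253.6 210.3] n 74 model 114 xy [0.6012 0.0214]
yellow [ 37.7 155.5] n 253 model 181 xy [0.718  0.5175]
yellow [293.6 205.6] n 162 model 125 xy [ 0.6127 -0.066 ]
yellow [303.4 202.6] n 113 model 129 xy [ 0.6197 -0.0873]
side
red [110.9  35.2] n 71 model 45 xy [0.4829 1.2767]
red [218.  189.9] n 139 model 172 xy [ 0.5525 -0.0356]
red [219.6 217.2] n 242 model 204 xy [ 0.5243 -0.1233]
blue [227.7 171.7] n 124 model 152 xy [0.599  0.0218]
blue [231.  193.8] n 92 model 176 xy [ 0.5753 -0.061 ]
blue [399.7 316.7] n 2421 model 383 xy [ 0.713  -0.4632]
yellow [252.4 195.2] n 156 model 177 xy [ 0.6182 -0.0857]
yellow [251.4 221.7] n 266 model 208 xy [ 0.5809 -0.1636]
drip_tray 0.95 loc [ 29.5 187.3] n 7683 bbox 0 72 113 247 xy [0.5164 0.259 ]
stage 0.82 loc [439.3 213.4] n 6900 bbox 386 502 168 260 xy [ 0.4892 -0.2596]
[  1 183 216] [111 167 215] [ 28 160 250]
```

>>> send_rows --series '[0.007,0,0.04,0,0,0,45,0,0,0.05,0,0,0,45,0,0,0.04,0,0,0,45,0,0,0.021,0,0,0,45,0,0,0,0,0,0,45,0,0,0,0,0,0,15,0,0,0,0,0,0,15,0,0,0,0,0,0,15,0,0,0,0,0,0,15]' --squeeze 20

```text
t: 5.82
position: [0.5547, -0.0363, 0.0888]
eef_rot: [1.0, 0.0, 0.001, 0.0]
ft_force: [0.1, -1.0, 6.2]
opening: 0.025
finger_force: 19.1
```

```bash
python3 - <<'E'
from h import *
st=ctrl.sense();print(st["position"],st["opening"],st["finger_force"],st["ft_force"])
s=snap("top")
for n,discs in [("drip_tray",[(.09,.014),(.09,0)]),("stage",None)]:
    d=ctrl.regions_of(n,"top")[0]; v,u=np.nonzero(d["region"]); print(n,len(u),u.min(),u.max(),v.min(),v.max(),d["conf"])
    if discs: print(fit(s,(u.mean(),v.mean()),discs))
    else: print(px2w(s,(u.mean(),v.mean()),.02))
g=cv2.cvtColor(s["pixels"],cv2.COLOR_BGR2GRAY)
# cup: bright blob on the black plate
m=(g[245:290,355:400]>150).astype(np.uint8); n,l,q,c=cv2.connectedComponentsWithStats(m); print(q,c+[355,245])
cc=c[1:][np.argmax(q[1:,4])]+[355,245]; print(fit(s,cc,[(.027,.04)]))
s=snap("side"); d=ctrl.regions_of("drip_tray","side")[0]; v,u=np.nonzero(d["region"]); print(fit(s,(u.mean(),v.mean()),[(.09,.014),(.09,0)]),len(u))
E
```

```text
[ 0.55470282 -0.03627983  0.0887877 ] 0.02498061563002749 19.07320450009138 [ 0.09361685 -0.96975943  6.2354341 ]
drip_tray 3990 108 178 206 277 0.76
(array([0.52138148, 0.29625542]), 4212.357061911665)
stage 2139 348 402 238 291 0.75
[ 0.47342585 -0.27260346  0.02      ]
[[   0    0   45   45 2025]] [[377. 267.]]Traceback (most recent call last):
  File "<stdin>", line 11, in <module>
    return _wrapfunc(a, 'argmax', axis=axis, out=out, **kwds)
    return bound(*args, **kwds)
ValueError: attempt to get argmax of an empty sequence
```

>>> send_rows --series '[0,0,-0.02,0,0,0,15,0,0,-0.04,0,0,0,15,0,0,-0.05,0,0,0,15,0,0,-0.04,0,0,0,15,-0.004,-0.03,0,0,0,0,15,-0.006,-0.05,0,0,0,0,15,-0.006,-0.05,0,0,0,0,15,-0.006,-0.05,0,0,0,0,15,-0.006,-0.05,0,0,0,0,15,-0.006,-0.03,0,0,0,0,15]'

```text
t: 7.22
position: [0.5192, 0.2262, 0.2375]
eef_rot: [1.0, 0.001, -0.0, -0.0]
ft_force: [-0.4, -0.2, -1.0]
opening: 0.0253
finger_force: 19.8
```

```bash
python3 - <<'E'
from h import *
st=ctrl.sense();print(st["position"],st["opening"],st["finger_force"],st["ft_force"])
s=find("wrist",[("drip_tray",.01)],"w2")
t=snap("top"); cv2.imwrite("pics/t2.png",cv2.resize(t["pixels"][180:300,90:240],None,fx=4,fy=4,interpolation=2))
for z,r in [(.014,.09),(.004,.085)]:
  for c in [(.522,.285),(.522,.296)]:
    h=hullpx(s,c,[(r,z)])[:,0]; print(c,h.min(0),h.max(0)); h=hullpx(t,c,[(r,z)])[:,0]; print('top',h.min(0),h.max(0))
E
```

```text
[0.51916881 0.22617793 0.23750401] 0.025330569058104796 19.76749576497241 [-0.44106422 -0.21355366 -0.98242992]
drip_tray 0.59 loc [201.  153.6] n 15351 bbox 131 275 86 228 xy [0.5327 0.2983]
(0.522, 0.285) [138.17766  85.42936] [284.44937 229.95975]
top [110.45243 204.28673] [182.51341 277.68848]
(0.522, 0.296) [129.16554  85.39295] [275.56424 229.94855]
top [106.12226 204.21417] [178.05241 277.56717]
(0.522, 0.285) [145.22371  90.37265] [279.8691  223.54228]
top [113.935875 206.36868 ] [181.30127 274.96613]
(0.522, 0.296) [136.44682  90.33858] [271.20502 223.53049]
top [109.64414 206.2956 ] [176.88965 274.8483 ]
```

View pics/w2.png

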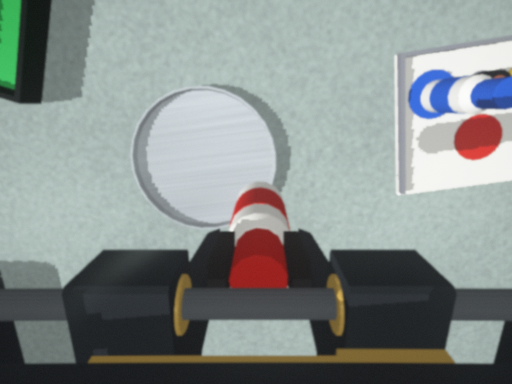

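Wrist view: the tray rim spans columns 131–277 and rows 86–227, so its centre is about (0.523, 0.294). The red bottle hangs upright in the grip. I'll place it at the far-left spot.

>>> send_rows --series '[-0.006,-0.035,0,0,0,0,15,-0.006,-0.035,0,0,0,0,15,-0.006,-0.035,0,0,0,0,15,0,0,0.04,0,0,0,15,0,0,0.05,0,0,0,15,0,0,0.04,0,0,0,15,0,0,0.018,0,0,0,15,0,0,0.006,0,0,0,15,0,0,0.002,0,0,0,15,0,0,0,0,0,0,15]'

```text
t: 8.62
position: [0.5025, 0.3289, 0.0826]
eef_rot: [1.0, -0.0, 0.001, -0.0]
ft_force: [0.8, 0.5, -1.7]
opening: 0.0252
finger_force: 19.8
```

>>> send_rows --series '[0,0,0,0,0,0,30,0,0,0,0,0,0,45,0,0,0,0,0,0,45,0,0,0,0,0,0,45,0,0,-0.03,0,0,0,45,0,0,-0.05,0,0,0,45,0.006,0.03,-0.04,0,0,0,45,0.02,0.05,0,0,0,0,45,0.02,0.05,0,0,0,0,45,0.02,0.05,0,0,0,0,45]'

```text
t: 9.88
position: [0.5685, 0.1475, 0.202]
eef_rot: [1.0, 0.0, 0.0, -0.0]
ft_force: [0.6, 1.7, 0.7]
opening: 0.0452
finger_force: 0.0
```

>>> send_rows --series '[0.011,0.042,0,0,0,0,45,0.011,0.042,0,0,0,0,45,0.01,0.041,0,0,0,0,45,0,0,0,0,0,0,45,0,0,0,0,0,0,45]'

```text
t: 10.5
position: [0.5999, 0.0246, 0.2017]
eef_rot: [1.0, 0.0, -0.0, -0.0]
ft_force: [0.6, 0.0, -0.7]
opening: 0.045
finger_force: 0.0
```

```bash
python3 - <<'E'
from h import *
st=ctrl.sense();print(st["position"]); s=snap("wrist"); cv2.imwrite("pics/w3.png",s["pixels"]); caps(s)
l,cs=comps(s,"red")
for q,c,i in cs: print(q, fit(s,c,[(.028,.012)]))
print("tray top"); caps(snap("top"),.004)
E
```

```text
[0.59985397 0.02462536 0.20169754]
red [312.9 209.2] n 1565 model 1118 xy [ 0.5883 -0.0199]
red [  5.4 256.8] n 293 model 1609 xy [0.5436 0.2472]
blue [257.  159.8] n 798 model 1032 xy [0.6306 0.0268]
blue [263.7 195.2] n 883 model 1060 xy [0.6008 0.0214]
yellow [352.1 152.1] n 1101 model 1254 xy [ 0.6363 -0.0482]
yellow [397.5 171.9] n 1226 model 1387 xy [ 0.6201 -0.0864]
yellow [141.3 305.3] n 737 model 1200 xy [0.4933 0.1343]
yellow [376.2 305.9] n 708 model 1199 xy [ 0.4927 -0.0837]
yellow [348.9 357.4] n 3073 model 1133 xy [ 0.4334 -0.0634]
[ 290  188   46   44 1565] (array([ 0.55357947, -0.03826842]), 1683.018260002369)
[  0 243  15  29 293] (array([0.4919377 , 0.33460998]), 1507.421186911123)
tray top
red [115.2 252.8] n 128 model 163 xy [0.501  0.3305]
blue [436.  142.5] n 1354 model 174 xy [ 0.7602 -0.3891]
yellow [ 37.7 155.5] n 248 model 177 xy [0.719  0.5224]
```

>>> send_rows --series '[0.001,0.003,0.03,0,0,0,45,0,0,0.05,0,0,0,45,0,0,0.033,0,0,0,45,0,0,0,0,0,0,45,0,0,0,0,0,0,15,0,0,0,0,0,0,15,0,0,0,0,0,0,15,0,0,0,0,0,0,15]' --squeeze 20

```text
t: 11.6
position: [0.6018, 0.0209, 0.0903]
eef_rot: [1.0, 0.0, 0.002, 0.0]
ft_force: [-0.0, -0.1, 6.3]
opening: 0.0254
finger_force: 20.0
```

>>> send_rows --series '[0,0,-0.02,0,0,0,15,0,0,-0.04,0,0,0,15,0,0,-0.05,0,0,0,15,0,0,-0.04,0,0,0,15,-0.004,-0.03,0,0,0,0,15,-0.006,-0.05,0,0,0,0,15,-0.006,-0.05,0,0,0,0,15,-0.006,-0.05,0,0,0,0,15,-0.006,-0.05,0,0,0,0,15,-0.006,-0.042,0,0,0,0,15]'

```text
t: 12.85
position: [0.5663, 0.2948, 0.2388]
eef_rot: [1.0, 0.0, -0.0, -0.0]
ft_force: [1.3, -0.1, -1.9]
opening: 0.0249
finger_force: 20.0
```

>>> send_rows --series '[0,0,0.03,0,0,0,15,0,0,0.05,0,0,0,15,0,0,0.045,0,0,0,15,0,0,0.02,0,0,0,15,0,0,0.009,0,0,0,15,0,0,0.002,0,0,0,15,0,0,0,0,0,0,15,0,0,0,0,0,0,30,0,0,0,0,0,0,45,0,0,0,0,0,0,45]'

```text
t: 14.1
position: [0.5672, 0.2931, 0.0831]
eef_rot: [1.0, 0.0, 0.0, -0.0]
ft_force: [-0.2, -0.3, 0.6]
opening: 0.0449
finger_force: 0.0
```

>>> send_rows --series '[0,0,-0.03,0,0,0,45,0,0,-0.05,0,0,0,45,0.004,0.03,-0.04,0,0,0,45,0.007,0.05,0,0,0,0,45,0.007,0.05,0,0,0,0,45,0.007,0.05,0,0,0,0,45,0.007,0.05,0,0,0,0,45,0.007,0.05,0,0,0,0,45,0.007,0.05,0,0,0,0,45,0.006,0.05,0,0,0,0,45]'

```text
t: 15.35
position: [0.6192, -0.0887, 0.203]
eef_rot: [1.0, 0.0, 0.0, 0.0]
ft_force: [0.5, 0.9, 0.5]
opening: 0.0452
finger_force: 0.0
```

```bash
python3 - <<'E'
from h import *
st=ctrl.sense();print(st["position"]); s=snap("wrist"); cv2.imwrite("pics/w4.png",s["pixels"]); caps(s)
for k in ["red","blue","yellow"]:
  for q,c,i in comps(s,k)[1]: print(k,q, fit(s,c,[(.028,.012)]))
print("tray top"); caps(snap("top"),.004)
E
```

```text
[ 0.61915686 -0.08867561  0.20295224]
red [219.  222.4] n 1290 model 1088 xy [ 0.5952 -0.0541]
blue [161.4 184.2] n 1653 model 1218 xy [ 0.6289 -0.0081]
yellow [255.1 161.8] n 695 model 1022 xy [ 0.6481 -0.085 ]
yellow [256.9 194.5] n 899 model 1048 xy [ 0.6204 -0.0864]
yellow [141.3 305.4] n 729 model 1189 xy [0.5117 0.0215]
yellow [376.  305.4] n 721 model 1187 xy [ 0.5117 -0.1973]
yellow [348.8 357.4] n 3102 model 1122 xy [ 0.4516 -0.177 ]
red [ 196  204   45   41 1290] (array([ 0.55586633, -0.04064887]), 1606.8376116839936)
blue [ 138  162   48   45 1653] (array([0.60296856, 0.02373274]), 1805.9452607971616)
yellow [233 148  47  36 695] (array([ 0.62902936, -0.08387385]), 1915.8083337355638)
yellow [242 176  31  37 899] (array([ 0.59061988, -0.08588543]), 1742.7045324951177)
yellow [132 274  25  62 729] (array([0.44028874, 0.0643026 ]), 1255.127296917257)
yellow [361 274  25  62 721] (array([ 0.44025285, -0.24028217]), 1252.426702877041)
yellow [ 133  349  366   15 3102] (array([ 0.35692269, -0.2119385 ]), 1056.968536909204)
tray top
red [273.4 228.4] n 154 model 118 xy [ 0.562  -0.0227]
red [115.2 252.7] n 129 model 163 xy [0.501  0.3306]
blue [435.9 142.4] n 1361 model 174 xy [ 0.7603 -0.389 ]
blue [253.  210.1] n 357 model 111 xy [0.6016 0.0229]
blue [131.8 224.3] n 111 model 154 xy [0.5655 0.2942]
yellow [ 37.7 155.6] n 249 model 177 xy [0.7189 0.5224]
```

>>> send_rows --series '[0.001,-0.002,0.03,0,0,0,45,0,0,0.05,0,0,0,45,0,0,0.034,0,0,0,45,0,0,0,0,0,0,45,0,0,0,0,0,0,15,0,0,0,0,0,0,15,0,0,0,0,0,0,15,0,0,0,0,0,0,15]' --squeeze 20

```text
t: 16.45
position: [0.6209, -0.0854, 0.0905]
eef_rot: [1.0, 0.0, 0.002, 0.001]
ft_force: [0.4, -1.4, 5.8]
opening: 0.0255
finger_force: 19.9
```

>>> send_rows --series '[0,0,-0.02,0,0,0,15,0,0,-0.05,0,0,0,15,0,0,-0.05,0,0,0,15,-0.005,-0.02,-0.03,0,0,0,15,-0.019,-0.054,0,0,0,0,15,-0.019,-0.054,0,0,0,0,15,-0.019,-0.054,0,0,0,0,15,-0.019,-0.054,0,0,0,0,15,-0.019,-0.054,0,0,0,0,15,-0.019,-0.054,0,0,0,0,15]'

```text
t: 17.7
position: [0.5, 0.2606, 0.239]
eef_rot: [1.0, -0.0, -0.0, -0.0]
ft_force: [1.2, 0.0, -1.4]
opening: 0.0253
finger_force: 20.0
```

>>> send_rows --series '[0.001,0.003,0.03,0,0,0,15,0,0,0.05,0,0,0,15,0,0,0.045,0,0,0,15,0,0,0.02,0,0,0,15,0,0,0.009,0,0,0,15,0,0,0.002,0,0,0,15,0,0,0,0,0,0,15,0,0,0,0,0,0,30,0,0,0,0,0,0,45,0,0,0,0,0,0,45]'

```text
t: 18.95
position: [0.5022, 0.2561, 0.0831]
eef_rot: [1.0, 0.0, 0.0, -0.0]
ft_force: [0.0, 0.5, 0.2]
opening: 0.0447
finger_force: 0.0
```

>>> send_rows --series '[0,0,-0.03,0,0,0,45,0,0,-0.05,0,0,0,45,0.004,0.03,-0.04,0,0,0,45,0.018,0.05,0,0,0,0,45,0.018,0.05,0,0,0,0,45,0.018,0.05,0,0,0,0,45,0.018,0.05,0,0,0,0,45,0.018,0.05,0,0,0,0,45,0.002,0.006,0,0,0,0,55,0,0,0,0,0,0,55]'

```text
t: 20.2
position: [0.5979, -0.0298, 0.2026]
eef_rot: [1.0, -0.0, -0.0, -0.0]
ft_force: [-0.3, 0.2, -0.5]
opening: 0.0551
finger_force: 0.0
```

```bash
python3 - <<'E'
from h import *
st=ctrl.sense();print(st["position"],st["eef_rot"]); s=snap("wrist"); cv2.imwrite("pics/w5.png",s["pixels"])
for k in ["red","blue","yellow"]:
  for q,c,i in comps(s,k)[1]: print(k,q, fit(s,c,[(.028,.012)]))
for d in ctrl.regions_of("specimen","wrist"):
  v,u=np.nonzero(d["region"]); print(d["conf"],len(u),d["location"],fit(s,(u.mean(),v.mean()),[(.015,.036),(.015,.008)]))
# copper disc
hsv=cv2.cvtColor(s["pixels"],cv2.COLOR_BGR2HSV); m=cv2.inRange(hsv,(3,60,40),(20,230,255)); n,l,q,c=cv2.connectedComponentsWithStats(m)
for a,b in zip(q,c):
  if 60<a[4]<2500: print("cu",a,np.round(b,1),px2w(s,b,.036))
t=snap("top"); cv2.imwrite("pics/t5.png",t["pixels"]); print("tray"); caps(t,.004)
E
```

```text
[ 0.5978853  -0.02975421  0.2026314 ] [ 9.99999941e-01 -1.68693474e-04 -2.14117617e-04 -2.06877493e-04]
red [ 245  186   45   43 1537] (array([ 0.55388961, -0.03865254]), 1682.0111259071855)
blue [ 188  143   48   47 1727] (array([0.60301433, 0.02408076]), 1899.2033958198735)
yellow [ 285  128   48   48 1821] (array([ 0.61870398, -0.08444175]), 1975.9646800119663)
yellow [  0 240  34  37 792] (array([0.49213887, 0.26724439]), 1503.1763882026708)
yellow [111 275  28  61 812] (array([0.41861704, 0.14901328]), 1257.2410568916239)
yellow [379 274  29  62 821] (array([ 0.418997  , -0.20686002]), 1257.0724518527277)
yellow [ 154  349  358   15 2984] (array([ 0.33568274, -0.18661549]), 1060.1773474845104)
0.8 662 [257.9, 158.3] (array([ 0.61275394, -0.02937387]), 722.5208365926519)
cu [250 153  20  19 302] [259.6 162. ] [ 0.61261584 -0.0298907   0.036     ]
cu [121 273  19  16  73] [131.6 279.8] [0.47271764 0.12000264 0.036     ]
cu [116 297  18  35 122] [123.1 316.4] [0.42204024 0.1361549  0.036     ]
cu [398 349  18  12  66] [406.4 355.2] [ 0.36384223 -0.21654628  0.036     ]
cu [457 348  23  17  77] [467.1 357.4] [ 0.36107504 -0.29346067  0.036     ]
cu [479 349  29  16 131] [491.7 358.5] [ 0.35978873 -0.3246757   0.036     ]
cu [360 355  21   9  68] [369.6 357.9] [ 0.3593663  -0.17047699  0.036     ]
cu [380 355  21   9  73] [390.1 358.4] [ 0.35873007 -0.19654071  0.036     ]
tray
red [115.2 252.8] n 129 model 163 xy [0.5008 0.3305]
blue [435.9 142.4] n 1353 model 174 xy [ 0.7603 -0.389 ]
blue [131.8 224.3] n 111 model 154 xy [0.5655 0.2942]
yellow [ 37.7 155.6] n 252 model 177 xy [0.719  0.5223]
yellow [147.7 253.7] n 125 model 153 xy [0.5006 0.2564]
```

View pics/w5.png

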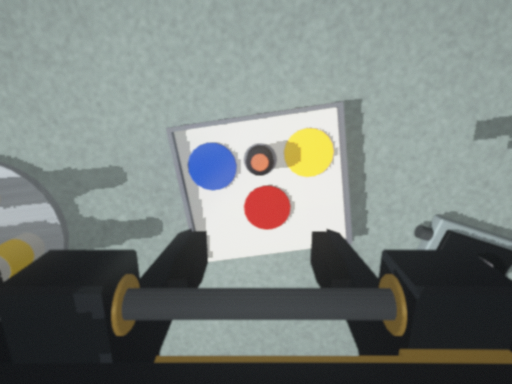

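Wrist view: the caddy is clear apart from the specimen, upright at (260,158), and all three pads are fully visible. All the bottles stand in the tray. I'll take the specimen next.

>>> send_rows --series '[0.008,0,0.03,0,0,0,50,0.007,0,0.05,0,0,0,50,0,0,0.05,0,0,0,50,0,0,0.022,0,0,0,50,0,0,0,0,0,0,50,0,0,0,0,0,0,50]'

```text
t: 21.1
position: [0.6137, -0.0295, 0.0522]
eef_rot: [1.0, 0.001, 0.001, 0.0]
ft_force: [0.1, -0.7, -0.0]
opening: 0.0497
finger_force: 0.0
```

```bash
python3 - <<'E'
from h import *
st=ctrl.sense();print(st["position"]); s=snap("wrist"); cv2.imwrite("pics/w6.png",s["pixels"])
for d in ctrl.regions_of("specimen","wrist")[:2]:
  v,u=np.nonzero(d["region"]); print(d["conf"],len(u),d["location"],fit(s,(u.mean(),v.mean()),[(.015,.036),(.015,.008)]))
hsv=cv2.cvtColor(s["pixels"],cv2.COLOR_BGR2HSV); m=cv2.inRange(hsv,(3,60,40),(20,230,255)); n,l,q,c=cv2.connectedComponentsWithStats(m)
for a,b in zip(q,c):
  if 250<a[4]<3500: print("cu",a,np.round(b,1),px2w(s,b,.036))
E
```

```text
[ 0.61371446 -0.02948448  0.05219105]
0.86 2382 [259.3, 229.9] (array([ 0.61286122, -0.02926842]), 2544.0469775013626)
cu [244 222  34  31 830] [260.3 237.1] [ 0.61269068 -0.02960757  0.036     ]
cu [369 273  27  64 357] [383.2 300.9] [ 0.56969092 -0.1060193   0.036     ]
cu [218 356  97   8 374] [265.6 358.8] [ 0.52505594 -0.03333861  0.036     ]
```

View pics/w6.png

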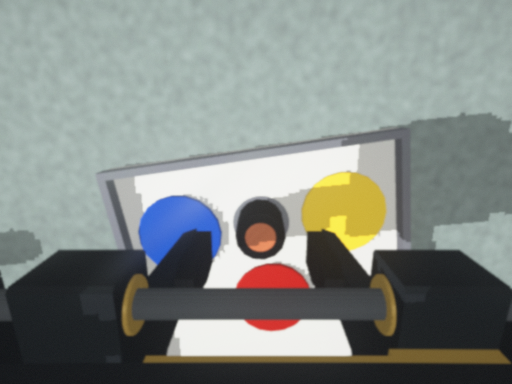

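The specimen at (262,228) is centred between the fingers, and its height and position agree with the earlier fit. Descend, then grip.

>>> send_rows --series '[-0.001,0,0.02,0,0,0,50,0,0,0.014,0,0,0,50,0,0,0.004,0,0,0,50,0,0,0,0,0,0,50,0,0,0,0,0,0,20,0,0,0,0,0,0,20,0,0,0,0,0,0,20,0,0,0,0,0,0,20]' --squeeze 12

```text
t: 22.2
position: [0.6122, -0.03, 0.013]
eef_rot: [1.0, 0.0, 0.0, 0.0]
ft_force: [0.0, -0.1, 2.6]
opening: 0.0299
finger_force: 12.0
```

The fingertips (5 mm above the puck's base) would hit the cup rim, which stands 10 mm above the cup floor. I'll re-grip about 12.5 mm above the base.

>>> send_rows --series '[0,0,0,0,0,0,40,0,0,0,0,0,0,40,0,0,-0.0075,0,0,0,40,0,0,0,0,0,0,40,0,0,0,0,0,0,20,0,0,0,0,0,0,20,0,0,0,0,0,0,20,0,0,-0.015,0,0,0,20,0,0,-0.02,0,0,0,20,0,0,0,0,0,0,20]' --squeeze 12

```text
t: 23.45
position: [0.613, -0.0302, 0.0572]
eef_rot: [1.0, 0.0, 0.002, 0.0]
ft_force: [0.4, -0.0, -0.6]
opening: 0.0299
finger_force: 12.0
```

```bash
python3 - <<'E'
from h import *
st=ctrl.sense();print(st["position"],st["opening"],st["finger_force"]); s=snap("wrist"); cv2.imwrite("pics/w7.png",s["pixels"][130:384,80:440])
E
```

```text
[ 0.61299494 -0.03015773  0.05717433] 0.029922252183285848 11.999927759170532
```

View pics/w7.png

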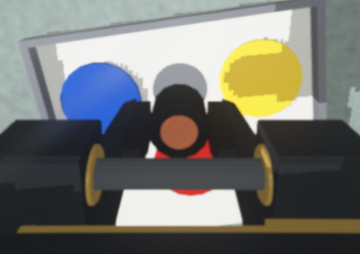

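The specimen is held upright with its copper face up, lifted clear above its shadow. On to the stage.

>>> send_rows --series '[0,0,-0.04,0,0,0,20,0,0,-0.05,0,0,0,20,-0.023,0.03,-0.03,0,0,0,20,-0.03,0.042,0,0,0,0,20,-0.03,0.042,0,0,0,0,20,-0.03,0.042,0,0,0,0,20,-0.03,0.042,0,0,0,0,20,-0.03,0.042,0,0,0,0,20,0,0,0,0,0,0,20,0,0,0,0,0,0,20]'

```text
t: 24.75
position: [0.4392, -0.2696, 0.1748]
eef_rot: [1.0, -0.0, -0.0, -0.0]
ft_force: [0.1, 0.1, -0.8]
opening: 0.0296
finger_force: 12.0
```

```bash
python3 - <<'E'
from h import *
st=ctrl.sense();print(st["position"],st["opening"],st["finger_force"]); s=find("wrist",[("stage",.03)],"w8")
for c in [(.474,-.277),(.474,-.272)]:
  for r,z in [(.027,.04),(.023,.03)]:
    h=hullpx(s,c,[(r,z)])[:,0]; print(c,r,h.min(0),h.max(0))
E
```

```text
[ 0.43916567 -0.26959852  0.17483436] 0.029618727759245855 12.000059187412262
stage 0.88 loc [264.4 138. ] n 12574 bbox 202 337 72 207 xy [ 0.4811 -0.2741]
(0.474, -0.277) 0.027 [238.5136  116.86045] [296.88733 175.39697]
(0.474, -0.277) 0.023 [243.36087 120.8015 ] [291.43155 169.06834]
(0.474, -0.272) 0.027 [233.10931 116.86015] [291.4653  175.39609]
(0.474, -0.272) 0.023 [238.13522 120.80115] [286.19278 169.06755]
```

View pics/w8.png

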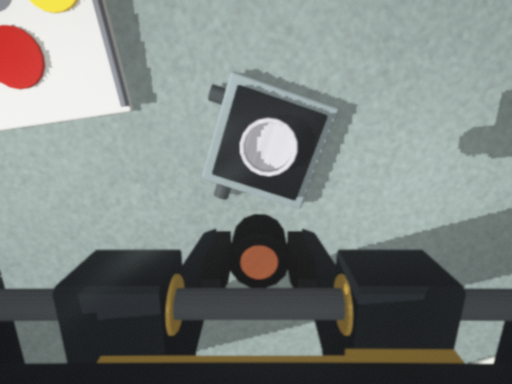

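The cup ring shows at columns 239–299, rows 117–177, centred near (269,147). I'll fit it exactly.

```bash
python3 - <<'E'
from h import *
s=snap("wrist"); g=cv2.cvtColor(s["pixels"],cv2.COLOR_BGR2GRAY)
for th in (80,100):
    m=(g>th).astype(np.uint8); m[:, :225]=0; m[:,312:]=0; m[:105]=0; m[190:]=0
    n,l,q,c=cv2.connectedComponentsWithStats(m); i=l[147,269] or l[147,280]
    cn=cv2.findContours((l==i).astype(np.uint8),0,1)[0][0]; e=cv2.minEnclosingCircle(cn); hm=cv2.moments(cv2.convexHull(cn)); cc=(hm["m10"]/hm["m00"],hm["m01"]/hm["m00"])
    print(th,q[i],e,cc,hm["m00"],fit(s,cc,[(.027,.04)]))
d=ctrl.regions_of("specimen","wrist")
for k in d[:2]: v,u=np.nonzero(k["region"]); print(k["conf"],len(u),u.min(),u.max(),v.min(),v.max())
hsv=cv2.cvtColor(s["pixels"],cv2.COLOR_BGR2HSV); m=cv2.inRange(hsv,(3,60,40),(20,230,255)); n,l,q,c=cv2.connectedComponentsWithStats(m)
i=l[262,259]; p=ctrl.sense()["position"]; print("cu",q[i],c[i],p,px2w(s,c[i],p[2]+.015),w2px(s,[[p[0],p[1],p[2]+.015]]))
E
```

```text
80 [ 239  117   60   61 2820] ((268.471435546875, 146.92857360839844), 30.11794090270996) (268.53620058784713, 146.966168796113) 2778.5 (array([ 0.47372479, -0.27723778]), 2673.2965735907783)
100 [ 240  118   59   59 2749] ((268.5090026855469, 147.09458923339844), 29.773984909057617) (268.59209227732543, 147.03454231433506) 2702.0 (array([ 0.47366181, -0.27729018]), 2672.777032603044)
0.72 3602 229 289 214 287
cu [ 239  244   40   37 1163] [258.69561479 261.84694755] [ 0.43964752 -0.26907575  0.17512043] [ 0.44006617 -0.2681775   0.19012043] [[260.55716591 262.62723663]]
```

>>> send_rows --series '[0.017,0.004,0,0,0,0,20,0.017,0.005,0,0,0,0,20,0,0,0.04,0,0,0,20,0,0,0.05,0,0,0,20,0,0,0.025,0,0,0,20,0,0,0.01,0,0,0,20,0,0,0.004,0,0,0,20,0,0,0,0,0,0,20,0,0,0,0,0,0,20]'

```text
t: 26.08
position: [0.4735, -0.2792, 0.0471]
eef_rot: [1.0, 0.0, 0.001, 0.001]
ft_force: [1.2, 0.6, -1.0]
opening: 0.0292
finger_force: 12.0
```

>>> send_rows --series '[0,0,0.001,0,0,0,20,0,0,0.001,0,0,0,20,0,0,0,0,0,0,20]'

```text
t: 26.45
position: [0.4731, -0.279, 0.0442]
eef_rot: [1.0, 0.0, -0.0, -0.0]
ft_force: [0.8, 0.2, -0.1]
opening: 0.0297
finger_force: 12.0
```

>>> send_rows --series '[0,-0.001,0.001,0,0,0,20,0,0,0,0,0,0,20,0,0,0,0,0,0,33,0,0,0,0,0,0,40,0,0,0,0,0,0,45,0,0,-0.02,0,0,0,45,0,0,-0.05,0,0,0,45,-0.02,0,-0.06,0,0,0,45,-0.01,0,0,0,0,0,45,0,0,0,0,0,0,45]'

```text
t: 27.7
position: [0.4427, -0.2778, 0.1721]
eef_rot: [1.0, -0.0, -0.0, -0.0]
ft_force: [-0.1, 0.1, -0.0]
opening: 0.0452
finger_force: 0.0
```

```bash
python3 - <<'E'
from h import *
st=ctrl.sense();print(st["position"]); s=find("wrist",[("stage",.03),("specimen",.044)]); cv2.imwrite("pics/w9.png",cv2.resize(s["pixels"][50:250,150:400],None,fx=2,fy=2))
hsv=cv2.cvtColor(s["pixels"],cv2.COLOR_BGR2HSV); m=cv2.inRange(hsv,(3,60,40),(20,230,255)); n,l,q,c=cv2.connectedComponentsWithStats(m)
for a,b in zip(q,c):
  if 100<a[4]<3500: print("cu",a,np.round(b,1),px2w(s,b,.058))
E
```

```text
[ 0.44274307 -0.2777794   0.17211673]
stage 0.72 loc [250.2 133. ] n 11401 bbox 193 329 76 211 xy [ 0.4896 -0.269 ]
specimen 0.88 loc [257.5 150.9] n 984 bbox 242 275 135 171 xy [ 0.4749 -0.2759]
cu [248 144  23  23 431] [259.  154.9] [ 0.47363471 -0.27724101  0.058     ]
cu [141 274  17  20 106] [149.1 283.2] [ 0.3472475  -0.16962254  0.058     ]
cu [365 305  17  32 137] [374.2 321.7] [ 0.30233597 -0.39472441  0.058     ]
```

View pics/w9.png

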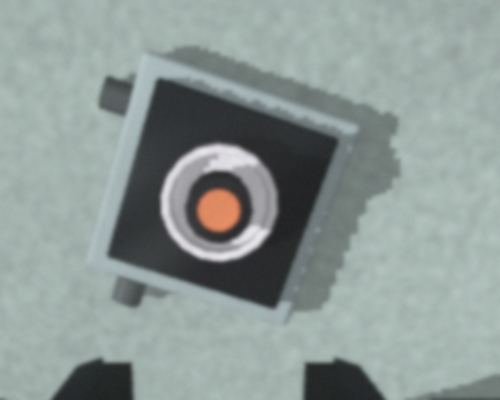

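The specimen sits flat in the centre of the cup, copper face up (crop (218,210)). Now I'll return the bottles, yellow first.

>>> send_rows --series '[0.005,-0.03,-0.03,0,0,0,45,0.005,-0.05,0,0,0,0,45,0.005,-0.05,0,0,0,0,45,0.005,-0.05,0,0,0,0,45,0.005,-0.05,0,0,0,0,45,0.005,-0.05,0,0,0,0,45,0.005,-0.05,0,0,0,0,45,0.005,-0.05,0,0,0,0,45,0.005,-0.05,0,0,0,0,45,0.005,-0.05,0,0,0,0,45]'

```text
t: 29.1
position: [0.4933, 0.204, 0.2014]
eef_rot: [1.0, 0.0, -0.001, 0.0]
ft_force: [0.9, -0.2, 0.8]
opening: 0.045
finger_force: 0.0
```

>>> send_rows --series '[0.005,-0.03,0,0,0,0,45,0.003,-0.024,0,0,0,0,45,0,0,0,0,0,0,45,0,0,0,0,0,0,45]'

```text
t: 29.6
position: [0.5012, 0.2555, 0.2019]
eef_rot: [1.0, 0.0, -0.001, 0.0]
ft_force: [-0.3, -0.5, 0.3]
opening: 0.0448
finger_force: 0.0
```

```bash
python3 - <<'E'
from h import *
st=ctrl.sense();print(st["position"]); s=snap("wrist"); caps(s,.004)
E
```

```text
[0.50118697 0.25547152 0.20186614]
red [508.9 128.2] n 137 model 1858 xy [0.5549 0.0565]
red [197.6 165.4] n 194 model 1063 xy [0.5253 0.3066]
red [172.1 192.1] n 972 model 1118 xy [0.502  0.3298]
blue [482.9  73.6] n 2373 model 1982 xy [0.5956 0.086 ]
blue [210.6 114.1] n 925 model 1070 xy [0.5663 0.2936]
yellow [260.3 161.9] n 140 model 968 xy [0.5286 0.2549]
yellow [259.9 192.7] n 867 model 990 xy [0.5017 0.2552]
yellow [141.3 305.4] n 734 model 1123 xy [0.3883 0.3687]
yellow [376.2 305.5] n 720 model 1121 xy [0.388  0.1434]
yellow [348.5 357.3] n 3080 model 1058 xy [0.3262 0.1647]
```

>>> send_rows --series '[0,0,0.04,0,0,0,45,0,0,0.05,0,0,0,45,0,0,0.03,0,0,0,45,0,0,0,0,0,0,45,0,0,0,0,0,0,15,0,0,0,0,0,0,15,0,0,0,0,0,0,15,0,0,0,0,0,0,15]' --squeeze 20

```text
t: 30.65
position: [0.502, 0.2559, 0.084]
eef_rot: [1.0, 0.0, 0.001, -0.0]
ft_force: [0.5, -2.2, 6.1]
opening: 0.0255
finger_force: 20.0
```

```bash
python3 - <<'E'
from h import *
st=ctrl.sense();print(st["position"],st["opening"])
for n in ("top","side"):
  s=snap(n)
  for k in RNG:
    for q,c,i in comps(s,k)[1]:
      xy,A=fit(s,c,[(.028,.012)])
      if .5<xy[0]<.65 and -.12<xy[1]<.06: print(n,k,q,np.round(xy,4),A)
E
```

```text
[0.5020466  0.25594844 0.08395485] 0.025499083398026576
top red [268 221  21  21 351] [ 0.5524 -0.0383] 414.32208950584754
top blue [243 200  21  21 356] [0.6019 0.0241] 411.24795404507313
top yellow [287 194  22  22 376] [ 0.6176 -0.0847] 410.9221487280447
side red [210 213  21  16 260] [ 0.5503 -0.0403] 277.77773229475133
side blue [220 193  20  14 211] [0.5997 0.0225] 228.40827306779101
side yellow [241 217  22  16 286] [ 0.6155 -0.086 ] 288.35294389992487
```

>>> send_rows --series '[0,0,-0.02,0,0,0,15,0,0,-0.05,0,0,0,15,0,0,-0.05,0,0,0,15,0.007,0.02,-0.04,0,0,0,15,0.018,0.052,0,0,0,0,15,0.018,0.052,0,0,0,0,15,0.018,0.052,0,0,0,0,15,0.018,0.052,0,0,0,0,15,0.018,0.052,0,0,0,0,15,0.018,0.052,0,0,0,0,15]'

```text
t: 32.0
position: [0.6165, -0.0776, 0.2427]
eef_rot: [1.0, 0.0, -0.0, -0.0]
ft_force: [0.3, -0.2, -1.3]
opening: 0.0254
finger_force: 20.0
```

>>> send_rows --series '[0.001,0.006,0.03,0,0,0,15,0,0,0.05,0,0,0,15,0,0,0.04,0,0,0,15,0,0,0.02,0,0,0,15,0,0,0.006,0,0,0,15,0,0,0.002,0,0,0,15,0,0,0,0,0,0,15,0,0,0,0,0,0,15]'

```text
t: 33.0
position: [0.6176, -0.082, 0.0954]
eef_rot: [1.0, 0.0, 0.001, 0.0]
ft_force: [0.1, -0.1, -2.0]
opening: 0.0252
finger_force: 20.0
```

>>> send_rows --series '[0,0.0025,0.001,0,0,0,15,0,0,0.001,0,0,0,15,0,0,0.001,0,0,0,15,0,0,0,0,0,0,15]'

```text
t: 33.5
position: [0.6176, -0.0846, 0.092]
eef_rot: [1.0, 0.0, 0.0, 0.0]
ft_force: [-0.5, 0.2, 2.2]
opening: 0.0257
finger_force: 20.0
```

>>> send_rows --series '[0,0,0,0,0,0,30,0,0,0,0,0,0,45,0,0,0,0,0,0,45,0,0,-0.03,0,0,0,45,0,0,-0.05,0,0,0,45,-0.003,-0.03,-0.03,0,0,0,45,-0.007,-0.055,0,0,0,0,45,-0.007,-0.055,0,0,0,0,45,-0.007,-0.055,0,0,0,0,45,-0.007,-0.055,0,0,0,0,45]'

```text
t: 34.75
position: [0.5859, 0.1672, 0.2016]
eef_rot: [1.0, 0.0, 0.0, 0.0]
ft_force: [0.5, -0.6, -0.8]
opening: 0.0448
finger_force: 0.0
```

>>> send_rows --series '[-0.007,-0.055,0,0,0,0,45,-0.007,-0.055,0,0,0,0,45,-0.006,-0.017,0,0,0,0,45,0,0,0,0,0,0,45]'

```text
t: 35.25
position: [0.5659, 0.2929, 0.2014]
eef_rot: [1.0, 0.001, -0.0, 0.0]
ft_force: [0.2, -0.1, 0.3]
opening: 0.0447
finger_force: 0.0
```

```bash
python3 - <<'E'
from h import *
st=ctrl.sense();print(st["position"]); s=snap("wrist"); caps(s,.004)
print("top");caps(snap("top"))
E
```

```text
[0.56589872 0.29290208 0.20140718]
red [228.5 221.4] n 304 model 1023 xy [0.5401 0.32  ]
red [223.  259.9] n 634 model 1037 xy [0.5022 0.3261]
blue [497.2 139.2] n 1311 model 1773 xy [0.6114 0.1017]
blue [258.7 161.8] n 111 model 970 xy [0.5936 0.2937]
blue [258.9 193.5] n 870 model 994 xy [0.566  0.2935]
yellow [141.3 305.3] n 726 model 1128 xy [0.4535 0.4057]
yellow [376.1 305.5] n 718 model 1126 xy [0.4536 0.181 ]
yellow [348.4 357.4] n 3082 model 1063 xy [0.3918 0.2023]
top
red [278.4 230.7] n 358 model 123 xy [ 0.5575 -0.0332]
red [115.1 252.6] n 135 model 166 xy [0.5022 0.3277]
blue [435.9 142.4] n 1357 model 178 xy [ 0.7588 -0.3852]
blue [252.9 210.2] n 345 model 114 xy [0.6014 0.0231]
yellow [ 37.7 155.7] n 253 model 181 xy [0.7175 0.5176]
yellow [293.2 204. ] n 149 model 125 xy [ 0.6162 -0.065 ]
yellow [302.4 204. ] n 106 model 129 xy [ 0.6166 -0.0852]
```

>>> send_rows --series '[0,0,0.04,0,0,0,45,0,0,0.05,0,0,0,45,0,0,0.029,0,0,0,45,0,0,0,0,0,0,45,0,0,0,0,0,0,15,0,0,0,0,0,0,15,0,0,0,0,0,0,15,0,0,0,0,0,0,15]' --squeeze 20

```text
t: 36.35
position: [0.5671, 0.2927, 0.0841]
eef_rot: [1.0, 0.0, 0.002, -0.0]
ft_force: [1.1, -1.3, 6.1]
opening: 0.0255
finger_force: 20.0
```

>>> send_rows --series '[0,0,-0.02,0,0,0,15,0,0,-0.05,0,0,0,15,0,0,-0.05,0,0,0,15,0.003,0.02,-0.04,0,0,0,15,0.007,0.05,0,0,0,0,15,0.007,0.05,0,0,0,0,15,0.007,0.05,0,0,0,0,15,0.007,0.05,0,0,0,0,15,0.005,0.049,0,0,0,0,15,0,0,0,0,0,0,15]'

```text
t: 37.6
position: [0.6024, 0.0205, 0.2423]
eef_rot: [1.0, -0.002, -0.0, 0.0]
ft_force: [0.2, 0.9, -2.4]
opening: 0.0256
finger_force: 20.0
```

>>> send_rows --series '[0,-0.003,0.03,0,0,0,15,0,0,0.05,0,0,0,15,0,0,0.04,0,0,0,15,0,0,0.02,0,0,0,15,0,0,0.006,0,0,0,15,0,0,0.002,0,0,0,15,0,0,0,0,0,0,15,0,0,0,0,0,0,15]'

```text
t: 38.6
position: [0.6026, 0.0265, 0.0954]
eef_rot: [1.0, 0.0, 0.001, 0.0]
ft_force: [0.3, -0.3, -0.8]
opening: 0.0255
finger_force: 20.0
```

>>> send_rows --series '[0,0.003,0.001,0,0,0,15,0,0,0.001,0,0,0,15,0,0,0.001,0,0,0,15,0,0,0,0,0,0,15]'

```text
t: 39.1
position: [0.6026, 0.0234, 0.0922]
eef_rot: [1.0, 0.0, 0.001, 0.0]
ft_force: [0.3, -0.8, 3.9]
opening: 0.0254
finger_force: 20.0
```

>>> send_rows --series '[0,0,0,0,0,0,30,0,0,0,0,0,0,45,0,0,0,0,0,0,45,0,0,-0.03,0,0,0,45,0,0,-0.05,0,0,0,45,-0.01,-0.03,-0.03,0,0,0,45,-0.018,-0.055,0,0,0,0,45,-0.018,-0.055,0,0,0,0,45,-0.018,-0.055,0,0,0,0,45,-0.018,-0.055,0,0,0,0,45]'

```text
t: 40.35
position: [0.5195, 0.2752, 0.2016]
eef_rot: [1.0, -0.0, 0.0, -0.0]
ft_force: [0.3, -0.0, 0.0]
opening: 0.0448
finger_force: 0.0
```

>>> send_rows --series '[-0.018,-0.055,0,0,0,0,45,0,0,0,0,0,0,45,0,0,0,0,0,0,45]'

```text
t: 40.72
position: [0.5024, 0.3282, 0.2014]
eef_rot: [1.0, 0.0, -0.0, 0.0]
ft_force: [0.3, -0.5, 0.1]
opening: 0.0445
finger_force: 0.0
```

```bash
python3 - <<'E'
from h import *
st=ctrl.sense();print(st["position"]); s=snap("wrist"); caps(s,.004)
print("top");caps(snap("top"))
E
```

```text
[0.50235554 0.32819593 0.20136607]
red [258.2 162.5] n 112 model 971 xy [0.5294 0.3294]
red [257.7 194.2] n 864 model 994 xy [0.5018 0.3298]
yellow [141.3 305.3] n 731 model 1128 xy [0.3901 0.4411]
yellow [376.2 305.7] n 719 model 1126 xy [0.3896 0.2164]
yellow [348.3 357.4] n 3087 model 1063 xy [0.3281 0.2379]
top
red [278.1 230.7] n 353 model 123 xy [ 0.5575 -0.0327]
blue [435.9 142.5] n 1357 model 178 xy [ 0.7587 -0.3852]
blue [253.9 208.9] n 116 model 114 xy [0.6042 0.0208]
blue [252.6 210.4] n 86 model 114 xy [0.6009 0.0236]
yellow [ 37.7 155.6] n 248 model 181 xy [0.7177 0.5175]
yellow [297.5 203.9] n 258 model 127 xy [ 0.6167 -0.0745]
```

>>> send_rows --series '[0,-0.001,0.04,0,0,0,45,0,0,0.05,0,0,0,45,0,0,0.029,0,0,0,45,0,0,0,0,0,0,45,0,0,0,0,0,0,15,0,0,0,0,0,0,15,0,0,0,0,0,0,15,0,0,0,0,0,0,15]' --squeeze 20

```text
t: 41.82
position: [0.503, 0.3295, 0.084]
eef_rot: [1.0, 0.0, 0.001, -0.0]
ft_force: [-0.9, -2.1, 6.6]
opening: 0.0253
finger_force: 20.0
```

>>> send_rows --series '[0,0,-0.02,0,0,0,15,0,0,-0.05,0,0,0,15,0,0,-0.05,0,0,0,15,0.002,0.02,-0.04,0,0,0,15,0.008,0.058,0,0,0,0,15,0.008,0.058,0,0,0,0,15,0.008,0.058,0,0,0,0,15,0.008,0.058,0,0,0,0,15,0.008,0.058,0,0,0,0,15,0.008,0.058,0,0,0,0,15]'

```text
t: 43.08
position: [0.5522, -0.0403, 0.2428]
eef_rot: [1.0, 0.0, 0.0, -0.0]
ft_force: [1.8, 0.3, -0.9]
opening: 0.0255
finger_force: 20.0
```

>>> send_rows --series '[0,0,0,0,0,0,15,0,0,0,0,0,0,15]'

```text
t: 43.32
position: [0.5521, -0.0381, 0.2426]
eef_rot: [1.0, 0.0, -0.0, -0.0]
ft_force: [0.0, 0.6, -0.7]
opening: 0.0251
finger_force: 20.0
```

>>> send_rows --series '[0,0.001,0.03,0,0,0,15,0,0,0.05,0,0,0,15,0,0,0.04,0,0,0,15,0,0,0.02,0,0,0,15,0,0,0.006,0,0,0,15,0,0,0.002,0,0,0,15,0,0,0,0,0,0,15,0,0,0,0,0,0,15]'

```text
t: 44.32
position: [0.5526, -0.0395, 0.0953]
eef_rot: [1.0, 0.0, 0.001, 0.0]
ft_force: [0.2, 0.2, -1.0]
opening: 0.025
finger_force: 20.0
```

>>> send_rows --series '[0,0,0.001,0,0,0,15,0,0,0.001,0,0,0,15,0,0,0.001,0,0,0,15,0,0,0,0,0,0,15]'

```text
t: 44.82
position: [0.5526, -0.0396, 0.092]
eef_rot: [1.0, 0.0, 0.0, 0.0]
ft_force: [-0.8, 0.3, 4.3]
opening: 0.0253
finger_force: 20.0
```

>>> send_rows --series '[0,0,0,0,0,0,30,0,0,0,0,0,0,45,0,0,0,0,0,0,45,0,0,-0.03,0,0,0,45,0,0,-0.05,0,0,0,45,0,0,-0.05,0,0,0,45,-0.04,0,-0.02,0,0,0,45,-0.03,0,0,0,0,0,45,0,0,0,0,0,0,45,0,0,0,0,0,0,45]'

```text
t: 46.08
position: [0.4829, -0.0396, 0.2415]
eef_rot: [1.0, -0.0, 0.0, -0.0]
ft_force: [-0.2, 0.1, 0.5]
opening: 0.0447
finger_force: 0.0
```

```bash
python3 - <<'E'
from h import *
st=ctrl.sense();print(st["position"]); s=snap("wrist"); cv2.imwrite("pics/w10.png",s["pixels"]); caps(s)
print("side");t=snap("side");caps(t); cv2.imwrite("pics/s10.png",cv2.resize(t["pixels"][130:350,130:330],None,fx=2.7,fy=2.7))
E
```

```text
[ 0.48286739 -0.03962364  0.24147918]
red [255.9  96.1] n 421 model 789 xy [ 0.5621 -0.0364]
red [259.6 109.4] n 660 model 761 xy [ 0.5513 -0.0396]
blue [182.6  46.5] n 1005 model 1154 xy [0.6015 0.0247]
blue [211.5  65.6] n 749 model 985 xy [0.5867 0.001 ]
yellow [315.5  26.2] n 1075 model 1210 xy [ 0.6167 -0.0853]
yellow [292.3  53.3] n 803 model 1012 xy [ 0.5962 -0.0668]
yellow [141.3 305.3] n 736 model 885 xy [0.3466 0.088 ]
yellow [376.1 305.5] n 721 model 884 xy [ 0.3463 -0.1659]
yellow [348.6 357.4] n 3103 model 835 xy [ 0.2766 -0.142 ]
side
red [217.2 191.1] n 146 model 173 xy [ 0.5493 -0.0388]
red [219.7 217.2] n 225 model 204 xy [ 0.5244 -0.1235]
blue [227.3 170.8] n 118 model 151 xy [0.5995 0.0258]
blue [229.2 192.5] n 93 model 174 xy [ 0.573  -0.0549]
blue [399.7 316.7] n 2420 model 382 xy [ 0.713  -0.4632]
yellow [208.2 103. ] n 76 model 88 xy [0.6777 0.403 ]
yellow [250.7 195.3] n 155 model 177 xy [ 0.6145 -0.0844]
yellow [251.3 221.9] n 262 model 208 xy [ 0.5805 -0.1642]
```

View pics/w10.png

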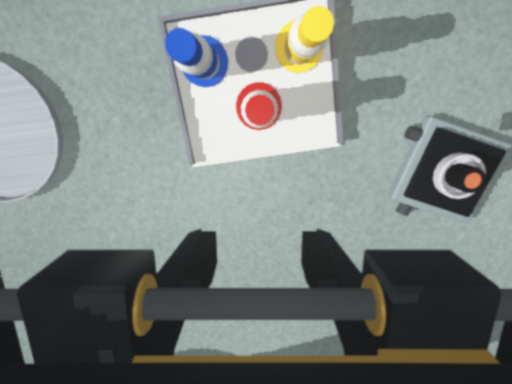

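View pics/s10.png

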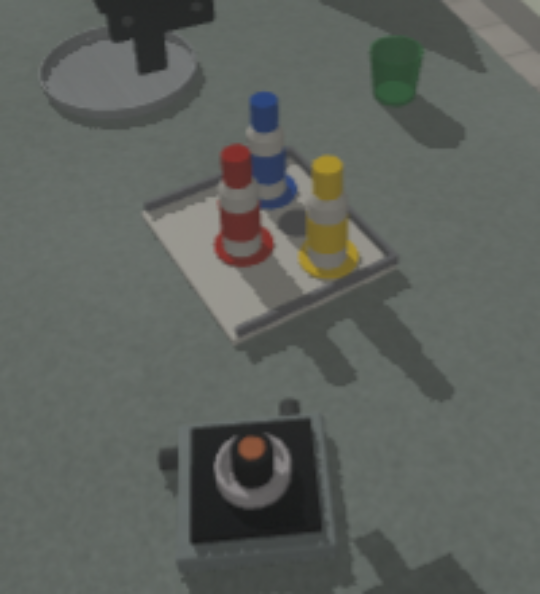

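Both pictures show all three bottles upright on the middle of their own pads: wrist red (260,107), blue (195,55), yellow (305,35). The specimen stands copper up in the cup, the tray is empty and the jar hasn't been touched. Handing in.

```bash
python3 -c "
from rig import ctrl
print(ctrl.sign_off())"
```

```text
the job is handed in; nothing more can be done
None
```

The job is handed in at about 46 s: the specimen stands copper face up on the floor of the stage's cup, all three bottles are back upright on the middle of their own pads, and the jar was left alone.

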